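# Draw the disc cutter's punch clear of its sheet slot

## Robot

A 6-joint arm with a two-finger parallel gripper is mounted at the origin on a cart in front of the work surface, level with it; the furniture and walls round the work are solid. World frame = base frame: x ahead of the robot, y to its left, z up, the work surface at z = 0. Lengths are in m, angles in degrees, forces in N, time in s.
With the tool pointing down it reaches from about 0.275 to 0.725 m from the base axis. Payload 15.9 kg.
Tool frame: the origin (TCP) lies on the centre line of the jaws, within the pads' length; the fingertips stand 22 mm ahead of it and the grasp point (between the pads) lies 3 mm ahead of it; z points along the fingers, y is the line along which they close (so a half turn about z gives the same grasp; the last joint's range is limited). The gripper opens to 85 mm and grips with 20 to 120 N. Pads are 22 mm wide; open, the fingers measure 114 mm over their backs; the gripper's body (76 mm by 85 mm) begins 54 mm behind the grasp point. The pads swing forward as they close: fully open they stand 13 mm farther back than shut.
Start: joints at [-75.401, 12.198, -1.971, 75.831, 0, 90], TCP at [0.126, -0.484, 0.253] pointing down, gripper open.
Joint ranges: [-170.91, 170.91], [-42.67, 98.43], [-65.05, 77.54], [-120.47, 116.71], [-90, 82.35], [-180, 180]. Speed limits (degrees/s): [108.29, 108.29, 136.94, 147.25, 180, 180].

## Interface

Orientations are given as [roll, pitch, yaw] about the fixed x, y, z axes, in that order (R = Rz(yaw) Ry(pitch) Rx(roll)).
In Python, from rig import sense, read_camera, sign_off gives the robot as it stands.
- The arm moves only by the shell command python3 -m inch 'ROWS'. ROWS is JSON, a list of rows, each a list of 3 entries, a list of its own where there are three numbers: the shift along the tool's x, y, z scaled (see below), then the turn, a rotation vector about the tool's x, y, z scaled (see below), then the closure in counts, from 0 (fully open) to 255 (shut). A call has 1 to 20 rows; each row shifts and turns the commanded pose from where the row before left it, along the tool's axes as they then stand; what a row does not reach is not made up. The controller multiplies each number of a shift by 0.12 m and each number of a turn by 180 degrees. A row lasts 1/8 s, in which the tool goes at most 62.5 mm and 10.7 degrees, less where a joint would pass 70% of its speed; a pose out of reach is approached as far as the arm can. A call with a number of a shift or a turn outside -1 to 1 is refused whole. A call with a gripper value outside its range is refused whole. The fingers move at their own pace and stop on an object; the grip force is fixed at half the most. Time passes only in rows, so rows that do not move let the fingers close. It gives the time, the measured TCP pose, the force, the opening and the grip force at its end, in the units of the state.
- sense(): the state, without advancing time (a new reading comes with each control period).
- read_camera(name): name is "side" or "top"; returns a dict with "color" (400x640x3 uint8, red, green, blue), "fx", "fy", "cx", "cy" (pixels), "camera_from_world" (4x4, takes a point from world to camera coordinates). Camera axes: x right, y up, looking along -z (the intrinsics and any distortion apply to the point x, -y, -z); pixel columns grow to the right and rows downward; lengths in m; the calibration is good to about 2 mm. A picture is of the moment at which its call begins. There is no depth.
- sign_off(): hands the job in; it is judged then, once.
The state is a dict: "time": time; "qpos": joint angles; "qvel": joint speeds; "joint_efforts": joint torques, N m; "ee_pos": TCP position; "orientation": TCP orientation; "ft_force": force on the tool from outside, world axes, zero at the start; "wrist_torque": the same for the moment, N m; "opening": finger opening in m; "grip_force": force on a finger pad.
Only numpy, scipy, OpenCV 4.12 (cv2) and the standard library are available. Lean on these libraries where they do the work, as an engineer would, in place of code of your own. Each camera call takes 0.05 s, during which the arm holds its last target. There are 200 camera calls.

## Task

Get the disc cutter ready for the next strip: swing the keeper lever a quarter turn to its open stop so that its tongue leaves the punch's neck. Then draw the large punch straight up about 25 mm, without forcing it against its bore, so that its cutting face is clear above the sheet slot but its end is still well inside the guide plate, and finish while still holding it there, still and upright, with only the gripper carrying it. Leave the small punches, the strip and the dish alone.

Things in the scene. Friction and masses are not known exactly. Their poses are not given: they have to be found in the camera images.
- cutter: Steel disc cutter, fixed on the bench. Origin: centre of its underside; x to its back, y to its left, z up. Shoe 104 x 160 mm, z 0 to 14 mm; on it, 80 x 136 mm, die plate z 14 to 26, sheet slot z 26 to 31 (open front and back), guide plate z 31 to 53, corner screw heads to z 58. Upright bores through both plates at x = +10: 20 mm (y = -25, holds the punch), 14 (y = +12), 10 (y = +40), both empty
- punch: Large punch: loose steel rod, diameter 20 mm, length 106, 0.2 to 0.33 kg, in the bore 1.2 mm wider than it. Origin: centre of its lower end (cutting face), z to its head. At first the face stands on the shoe at z = 14 of the cutter, the head at 120. Neck, diameter 12, from 40.5 to 50.5 above the face; above it 55 mm to grip. Risen 17 mm it clears the slot; risen 39 it is out
- bore_mouth (a point): Centre of the mouth of the punch's bore, at the top face of the guide plate, 53 mm above the cutter's underside
- keeper (a joint): Keeper lever's angle about its upright pivot, rad, counter-clockwise from above: 0 = closed stop (tongue in the punch's neck, lever to the cutter's front, -x), 1.571 = open stop (tongue clear, lever to the cutter's right, -y). Starts closed or within 0.12 of it. No spring: stays where it is left; takes 2 to 3 N at the handle
- keeper_pivot (a point): Pivot of the keeper, at the top face of the guide plate, 53 mm above the cutter's underside: at x = -12 mm, y = -25 mm of the cutter, 22 mm in front of the punch's axis
- keeper_handle (a point): Middle of the upright black round handle, 14 mm in diameter, on the keeper lever's end, 55 mm from the pivot; 29 mm tall, from 65.5 to 94.5 mm above the cutter's underside (this point: 81 mm). The lever itself lies at 59.5 to 65.5 mm
- small_punch_a: Bystander: loose 14 mm steel punch, 80 mm long, standing in a wooden block behind the cutter. Origin: centre of its lower end, z up along it
- small_punch_b: Bystander: loose 10 mm steel punch, 80 mm long, standing in the same wooden block. Origin: centre of its lower end, z up along it
- strip: Bystander: loose strip of brass sheet, 130 x 34 x 2 mm, with two round holes cut from it, lying on the bench to the cutter's left. Origin: centre of its underside, x along it
- dish: Bystander: loose shallow brass dish, 55 mm across and 14 mm high, on the bench in front of the cutter's left end. Origin: centre of its underside
There are look-alikes about, which are no part of the job. What is shaped like the punch but blue is not meant.

How it is judged:
By the outcome, as a careful person would: the job done as asked, in the order asked, and still so for the second after the job is handed in, while the arm keeps its last pose, push and grip.
It also fails if it takes over 42 s, if anything falls off the work surface, if the arm or the gripper's body presses on something with over 40 N, if the wrist force passes 120 N, or if a joint passes its speed limit or range.

## Working session

There is one attempt and no reset: what is moved stays moved. The work goes in short steps, Python scripts to look and compute and a shell command to move; the robot and the scene stay as the last step left them, time stands still between calls to the robot, and variables do not carry over. Pictures are saved under pics/ and viewed, at most 10 in all, crops included, and the job is handed in when it is done.

```bash
mkdir -p pics; ls
cat > h.py <<'E'
import numpy as np, cv2
from rig import sense, read_camera
def snap(n,f,crop=None,s=1):
    c=read_camera(n); im=c["color"][:,:,::-1]
    if crop: x0,y0,x1,y1=crop; im=im[y0:y1,x0:x1]
    cv2.imwrite(f,cv2.resize(im,None,fx=s,fy=s,interpolation=cv2.INTER_CUBIC)); return c
def proj(c,p):
    q=np.array(c["camera_from_world"])@np.append(p,1.)
    return np.array([c["cx"]+c["fx"]*q[0]/-q[2], c["cy"]-c["fy"]*q[1]/-q[2]])
def ray(c,u,v):
    T=np.linalg.inv(np.array(c["camera_from_world"]))
    d=T[:3,:3]@np.array([(u-c["cx"])/c["fx"],-(v-c["cy"])/c["fy"],-1]); return T[:3,3],d
def atz(c,u,v,z):
    o,d=ray(c,u,v); return o+d*(z-o[2])/d[2]
E
python3 - <<'E'
from h import *
for n in("top","side"):
    c=snap(n,f"pics/{n}0.png"); print(n,{k:(v if k!="color" else 0) for k,v in c.items()})
print(sense())
E
```

```text
pics
top {'color': 0, 'fx': 505.30718665213817, 'fy': 505.30718665213817, 'cx': 322.1975915309901, 'cy': 193.15924580504958, 'camera_from_world': array([[-0.02364461, -0.9995693 ,  0.01738258,  0.00234278],
       [ 0.98218301, -0.01998381,  0.18686141, -0.56523745],
       [-0.18643356,  0.02149114,  0.98223249, -0.8317843 ],
       [ 0.        ,  0.        ,  0.        ,  1.        ]])}
side {'color': 0, 'fx': 487.73955964596485, 'fy': 487.73955964596485, 'cx': 323.09153531670097, 'cy': 206.4562883102125, 'camera_from_world': array([[-0.99718138,  0.0736792 ,  0.01416615,  0.53836752],
       [-0.01522849, -0.38363616,  0.92335875, -0.0671462 ],
       [ 0.07346698,  0.92054042,  0.38367686, -0.94373908],
       [ 0.        ,  0.        ,  0.        ,  1.        ]])}
{'time': 0.1, 'qpos': array([-7.54017917e+01,  1.22214307e+01, -2.00396139e+00,  7.58300979e+01,
        1.02177958e-03,  9.00004088e+01]), 'qvel': array([-0.04987682, -0.04832463, -0.0217407 ,  0.00608256, -0.06548139,
        0.02774826]), 'joint_efforts': array([-1.14484879e-03, -6.87251115e+01,  4.87806201e+01,  1.24268734e-02,
       -1.05728814e-04,  4.97029660e-06]), 'ee_pos': array([ 0.12595605, -0.48359396,  0.25287519]), 'orientation': array([-1.79944510e+02, -1.02138315e-03,  1.45977985e+01]), 'ft_force': array([-0.40813599, -0.27330888,  0.24699572]), 'wrist_torque': array([-0.0100501 , -0.00279964,  0.03634189]), 'grip_force': 0.0, 'opening': 0.08529041403058445}
```

View pics/top0.png

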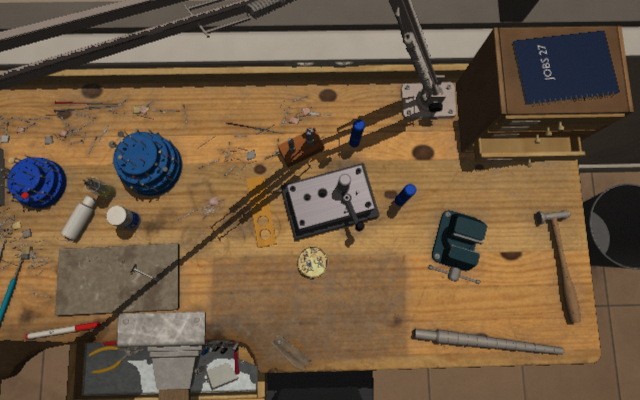

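View pics/side0.png

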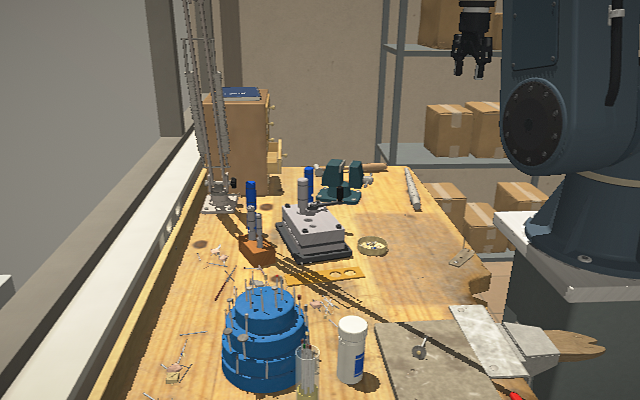

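The top view shows the cutter at about (330,200), with the grey punch head at about (344,182) and the keeper's black handle at about (359,227). Two things look like the punch: the blue rods at (357,132) and (405,194). The small punches stand in the block at (300,147). I choose the grey rod in the cutter and check it in close crops.

Run:
```python
from h import *
snap("top","pics/t1.png",(270,150,400,250),6)
snap("side","pics/s1.png",(230,160,370,270),5.5)
```

```text
(no output)
```

View pics/t1.png

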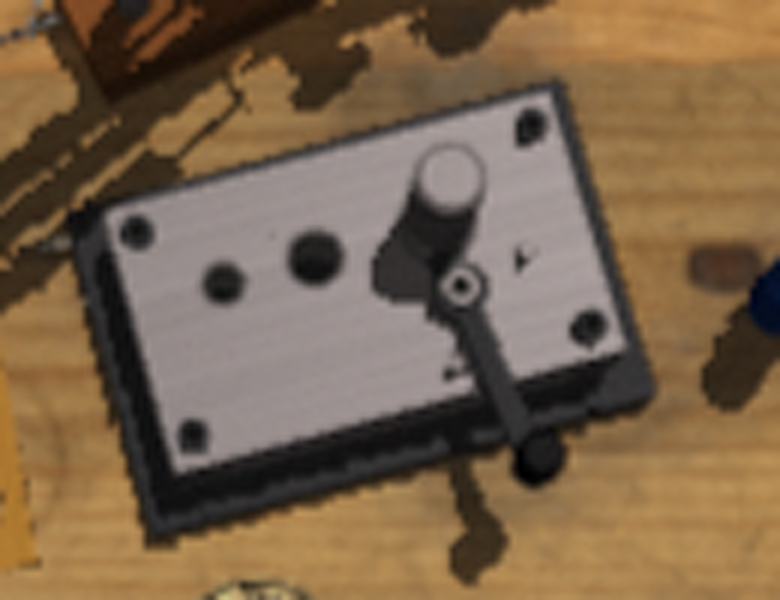

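View pics/s1.png

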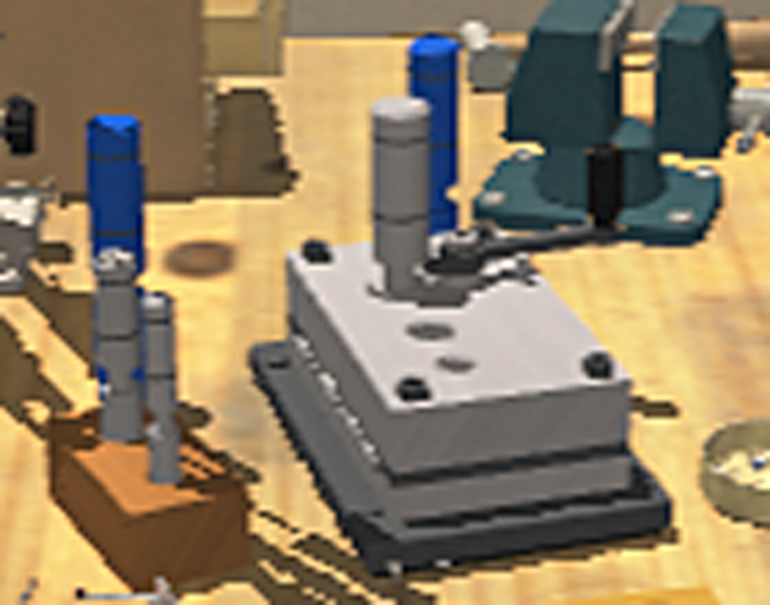

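The crops confirm the choice: the grey rod is in the cutter bore, with its head at top-crop (450,178). The keeper points to the front, with its handle at (540,455) and pivot at (462,286). Next I fit the cutter pose from the plate corners, bores and head.

Run:
```python
from h import *
from scipy.optimize import least_squares
ct,cs=read_camera("top"),read_camera("side")
P=dict(bl=(40,68,53),br=(40,-68,53),fr=(-40,-68,53),fl=(-40,68,53),b14=(10,12,53),b10=(10,40,53),head=(10,-25,120),piv=(-12,-25,67))
T=dict(bl=(107,213),br=(553,93),fr=(623,350),fl=(175,473),b14=(316,257),b10=(223,283),head=(450,178))
S=dict(bl=(393,412),fl=(630,383),br=(288,256),b14=(430,331),b10=(456,364),head=(402,107))
obs=[(ct,k,(np.array(v)+.5)/6-.5+[270,150]) for k,v in T.items()]+[(cs,k,(np.array(v)+.5)/5.5-.5+[230,160]) for k,v in S.items()]
def w(p,q):
    a=p[2];x,y,z=np.array(q)/1e3
    return np.array([p[0]+np.cos(a)*x-np.sin(a)*y,p[1]+np.sin(a)*x+np.cos(a)*y,z])
f=lambda p:np.concatenate([proj(c,w(p,P[k]))-o for c,k,o in obs])
for oo in (obs,obs[:7],obs[7:]):
    obs_,obs=obs,oo
    r=least_squares(f,[.5,-.03,.25],loss="soft_l1");p=r.x;print(p[:2],np.degrees(p[2]));print(f(p).reshape(-1,2).round(1).tolist());obs=obs_
    for n,q in dict(punch=(10,-25,100),pivot=(-12,-25,53)).items():print(n,w(p,q).round(4))
h=atz(ct,*((np.array((540,455))+.5)/6-.5+[270,150]),.0945);print("handle",h)
for k in((600,150),(602,222)):
  o,d=ray(cs,*((np.array(k)+.5)/5.5-.5+[230,160]));t=(h[0]-o[0])/d[0];print(o+d*t)
for c,n in((ct,"t"),(cs,"s")):print(n,np.linalg.inv(c["camera_from_world"])[:3,3])
```

```text
[ 0.55977499 -0.02390502] 13.845020187645543
[[-0.6, -0.8], [-0.6, -0.2], [0.4, -0.0], [-0.4, -0.4], [-0.2, -0.0], [-0.2, -0.3], [0.1, -0.4], [-0.1, -0.6], [0.8, -0.9], [0.2, -1.3], [0.7, -0.7], [0.5, -0.5], [0.2, -1.1]]
punch [ 0.5755 -0.0458  0.1   ]
pivot [ 0.5541 -0.0511  0.053 ]
[ 0.55923226 -0.02428382] 13.973640946757335
[[-0.4, -0.4], [-0.5, -0.0], [0.6, 0.2], [-0.1, 0.0], [0.0, 0.3], [0.1, 0.0], [0.3, -0.1]]
punch [ 0.575  -0.0461  0.1   ]
pivot [ 0.5536 -0.0514  0.053 ]
[ 0.56062711 -0.02042675] 13.811300949417502
[[-0.5, 0.3], [0.5, -0.0], [-0.2, -0.7], [0.4, 0.1], [0.1, 0.3], [-0.2, -0.5]]
punch [ 0.5763 -0.0423  0.1   ]
pivot [ 0.5549 -0.0476  0.053 ]
handle [ 0.50188787 -0.06961805  0.0945    ]
[ 0.50188787 -0.10666075  0.07908588]
[ 0.50188787 -0.0937369   0.05607856]
t [0.4001495  0.00892216 0.92258591]
s [0.60516119 0.80332377 0.41646428]
```

The cutter is at about (0.560, -0.024) with yaw 13.9°. The handle is 55.4 mm from the pivot, which matches the 55 mm given. It's at (0.502, -0.070), so the keeper starts at about 0.10 rad. I move above the handle with the fingers half closed as a loose cage.

```bash
python3 -m inch '[[[0.28,-0.18,0],[0,0,0],165],[[0.28,-0.18,0],[0,0,0],165],[[0.28,-0.18,0],[0,0,0],165],[[0.28,-0.18,0],[0,0,0],165],[[0.28,-0.18,0],[0,0,0],165],[[0.28,-0.18,0],[0,0,0],165],[[0.28,-0.18,0],[0,0,0],165],[[0.28,-0.18,0],[0,0,0],165],[[0.28,-0.18,0],[0,0,0],165],[[0.28,-0.18,0],[0,0,0],165],[[0.28,-0.18,0],[0,0,0],165],[[0.28,-0.18,0],[0,0,0],165],[[0.28,-0.18,0],[0,0,0],165],[[0.28,-0.18,0],[0,0,0],165],[[0,0,0],[0,0,-0.028],165],[[0,0,0],[0,0,0],165]]'
cat >> h.py <<'E'
from scipy.spatial.transform import Rotation as Ro
def to(p):
    s=sense(); R=Ro.from_euler("xyz",s["orientation"],degrees=True).as_matrix()
    print("t",s["time"],"pos",s["ee_pos"].round(4),"rpy",s["orientation"].round(2),"F",s["ft_force"].round(1),"open",round(s["opening"],4),"q",s["qpos"].round(1))
    print("shift units",(R.T@(np.array(p)-s["ee_pos"])/.12).round(4))
E
python3 -c "
from h import *
to((.502,-.0697,.13))"
```

```text
time: 2.3
ee_pos: [0.5051, -0.0723, 0.2531]
orientation: [-180.0, 0.0, 19.7]
ft_force: [-0.8, -0.4, 0.1]
opening: 0.0301
grip_force: 0.0
t 2.3 pos [ 0.5051 -0.0723  0.2531] rpy [-1.7999e+02  2.0000e-02  1.9660e+01] F [-0.8 -0.4  0.1] open 0.0301 q [ -8.2  13.4  -0.4  76.2  -0.  152.2]
shift units [-0.0162 -0.0292  1.0259]
```

```bash
python3 -m inch '[[[-0.016,-0.029,0.2],[0,0,0],165],[[0,0,0.25],[0,0,0],165],[[0,0,0.25],[0,0,0],165],[[0,0,0.2],[0,0,0],165],[[0,0,0.12],[0,0,0],165],[[0,0,0],[0,0,0],165]]'
python3 - <<'E'
from h import *
to((.502,-.0697,.095))
c=snap("side","pics/s2.png",(270,130,390,220),6)
E
```

```text
time: 3.05
ee_pos: [0.5015, -0.0702, 0.1305]
orientation: [-180.0, 0.1, 19.6]
ft_force: [-0.4, -0.4, 0.0]
opening: 0.0303
grip_force: 0.0
t 3.05 pos [ 0.5015 -0.0702  0.1305] rpy [-1.7997e+02  6.0000e-02  1.9560e+01] F [-0.4 -0.4  0. ] open 0.0303 q [ -8.   16.3 -14.8  59.   -0.  152.5]
shift units [ 0.0056 -0.0024  0.2959]
```

View pics/s2.png

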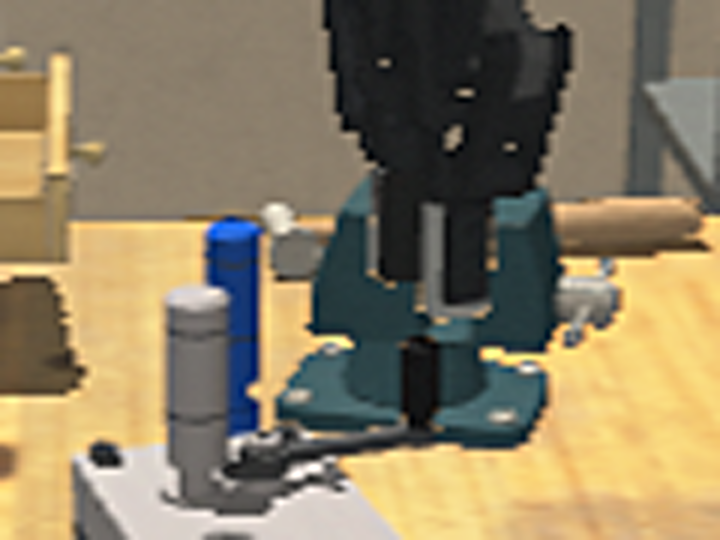

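The fingers straddle the handle (handle top at (420,340), fingers at about 400 and 458). I descend.

```bash
python3 -m inch '[[[0.015,-0.002,0.1],[0,0,0],165],[[0,0,0.1],[0,0,0],165],[[0,0,0.096],[0,0,0],165],[[0,0,0],[0,0,0],165]]'
python3 - <<'E'
from h import *
to((.503,-.0697,.095))
a0=19.6
piv=np.array([.554,-.0512])
for yaw in range(20,108,8):
    a=np.radians(yaw+180); u=np.array([np.cos(a),np.sin(a)]); print(yaw,(piv+.0545*u).round(4))
E
```

```text
time: 3.6
ee_pos: [0.5029, -0.069, 0.0943]
orientation: [-179.9, 0.1, 19.6]
ft_force: [0.1, -1.3, 0.4]
opening: 0.0299
grip_force: 0.0
t 3.6 pos [ 0.5029 -0.069   0.0943] rpy [-1.7995e+02  9.0000e-02  1.9640e+01] F [ 0.1 -1.3  0.4] open 0.0299 q [ -7.8  18.2 -17.9  54.1   0.  152.5]
shift units [-0.0013  0.0053 -0.0059]
20 [ 0.5028 -0.0698]
28 [ 0.5059 -0.0768]
36 [ 0.5099 -0.0832]
44 [ 0.5148 -0.0891]
52 [ 0.5204 -0.0941]
60 [ 0.5268 -0.0984]
68 [ 0.5336 -0.1017]
76 [ 0.5408 -0.1041]
84 [ 0.5483 -0.1054]
92 [ 0.5559 -0.1057]
100 [ 0.5635 -0.1049]
```

```bash
python3 -m inch '[[[0,0.005,0],[0,0,0],195],[[0,0,0],[0,0,0],195],[[0.0044,0.063,0],[0,0,-0.0444],195],[[0.0044,0.063,0],[0,0,-0.0444],195],[[0.0044,0.063,0],[0,0,-0.0444],195],[[0,0,0],[0,0,0],195]]'
python3 - <<'E'
from h import *
to((.5148,-.0891,.095))
E
```

```text
time: 4.35
ee_pos: [0.516, -0.0892, 0.0956]
orientation: [180.0, -0.0, 43.6]
ft_force: [0.0, 1.4, 0.9]
opening: 0.0201
grip_force: 0.0
t 4.35 pos [ 0.516  -0.0892  0.0956] rpy [ 1.7998e+02 -1.0000e-02  4.3550e+01] F [0.  1.4 0.9] open 0.0201 q [ -9.8  19.7 -15.4  54.8  -0.  126.6]
shift units [-0.0065 -0.0076  0.005 ]
```

```bash
python3 -m inch '[[[0,0.058,0],[0,0,-0.0444],195],[[0.0035,0.063,0],[0,0,-0.0444],195],[[0.0044,0.063,0],[0,0,-0.0444],195],[[0.0044,0.063,0],[0,0,-0.0444],195],[[0.0044,0.063,0],[0,0,-0.0444],195],[[0.0044,0.063,0],[0,0,-0.0444],195],[[0.0044,0.063,0],[0,0,-0.0444],195],[[0,0,0],[0,0,0],195]]'
python3 - <<'E'
from h import *
to((.5635,-.1049,.095))
E
```

```text
time: 5.35
ee_pos: [0.5634, -0.105, 0.0954]
orientation: [180.0, 0.0, 99.4]
ft_force: [0.3, 0.3, -0.4]
opening: 0.0201
grip_force: 0.0
t 5.35 pos [ 0.5634 -0.105   0.0954] rpy [1.7999e+02 1.0000e-02 9.9360e+01] F [ 0.3  0.3 -0.4] open 0.0201 q [-10.6  25.   -7.4  57.5  -0.   70.1]
shift units [0.0006 0.0011 0.0036]
```

```bash
python3 -m inch '[[[0.001,0.033,0],[0,0,-0.025],195],[[0,0.01,0],[0,0,0],195],[[0,0,0],[0,0,0],195]]'; python3 -m inch '[[[0,0.012,0],[0,0,0],195],[[0,0,0],[0,0,0],195]]'
python3 - <<'E'
from h import *
to((.567,-.1045,.095))
E
```

```text
time: 5.72
ee_pos: [0.5681, -0.1041, 0.0954]
orientation: [-180.0, 0.0, 103.8]
ft_force: [-1.0, -2.3, 0.1]
opening: 0.0204
grip_force: 1.0
time: 5.98
ee_pos: [0.5697, -0.1038, 0.0954]
orientation: [-180.0, 0.0, 104.0]
ft_force: [-2.3, -1.5, 0.6]
opening: 0.0202
grip_force: 1.1
t 5.975 pos [ 0.5697 -0.1038  0.0954] rpy [-1.80e+02  1.00e-02  1.04e+02] F [-2.3 -1.5  0.6] open 0.0202 q [-10.3  25.7  -6.4  57.9  -0.   65.7]
shift units [-0.0007 -0.0231  0.0034]
```

```bash
python3 -m inch '[[[0,0.01,0],[0,0,0],195],[[0,0,0],[0,0,0],195]]'; python3 -m inch '[[[0,0.01,0],[0,0,0],195],[[0,0,0],[0,0,0],195]]'
```

```text
time: 6.22
ee_pos: [0.571, -0.1033, 0.0954]
orientation: [180.0, -0.0, 104.0]
ft_force: [-1.4, -2.1, 0.6]
opening: 0.0197
grip_force: 0.9
time: 6.48
ee_pos: [0.5718, -0.1032, 0.0953]
orientation: [-180.0, 0.0, 104.0]
ft_force: [-4.8, -3.0, 3.3]
opening: 0.02
grip_force: 2.5
```

```bash
python3 -m inch '[[[0,0.008,0],[0,0,0],195],[[0,0,0],[0,0,0],195]]'
```

```text
time: 6.72
ee_pos: [0.572, -0.1032, 0.0952]
orientation: [-179.9, 0.0, 104.0]
ft_force: [-9.9, -4.7, 4.5]
opening: 0.0202
grip_force: 5.2
```

The keeper is on its stop: force is rising with no further motion. I back off to mid-gap, rise and check from above.

```bash
python3 -m inch '[[[0,-0.03,0],[0,0,0],190],[[0,0,-0.06],[0,0,0],190],[[0,0,-0.25],[0,0,0],190],[[0,0,-0.3],[0,0,0],120],[[-0.3,0,-0.2],[0,0,0],120],[[-0.4,0,0],[0,0,0],120],[[-0.3,0,0],[0,0,0],120],[[0,0,0],[0,0,0],120]]'
python3 - <<'E'
from h import *
to((.5755,-.046,.195))
snap("top","pics/t3.png",(270,150,400,250),6)
E
```

```text
time: 7.72
ee_pos: [0.599, -0.2223, 0.1927]
orientation: [180.0, 0.0, 103.9]
ft_force: [0.1, 1.3, 0.9]
opening: 0.0451
grip_force: 0.0
t 7.725 pos [ 0.599  -0.2223  0.1927] rpy [1.7997e+02 2.0000e-02 1.0392e+02] F [0.1 1.3 0.9] open 0.0451 q [-20.4  29.9  14.7  74.8   0.   55.7]
shift units [ 1.4728  0.1635 -0.0197]
```

View pics/t3.png

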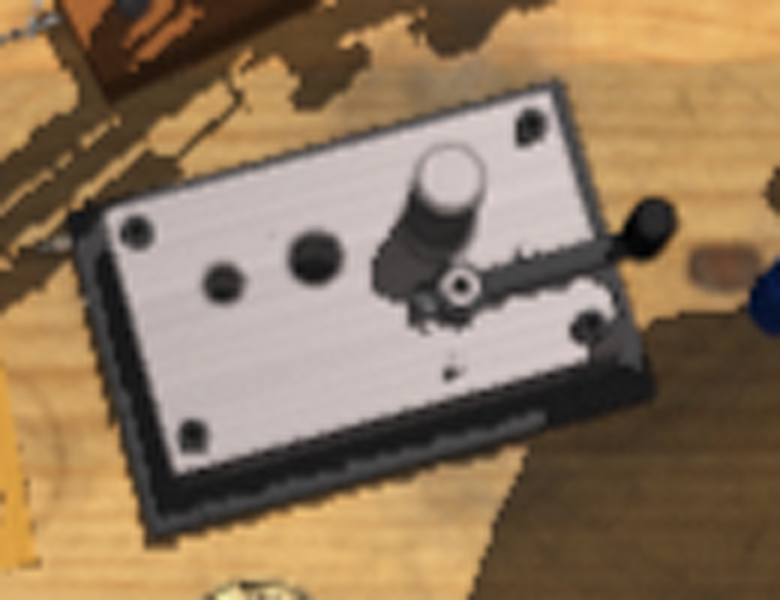

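The keeper lever lies along the cutter's right, with its handle at (653,222) and its tongue clear of the neck. The punch head hasn't moved from (450,178). I go above the punch now.

```bash
python3 -m inch '[[[0.25,0.03,0],[0,0,0],120],[[0.3,0.04,0],[0,0,0],120],[[0.35,0.04,0],[0,0,0],120],[[0.35,0.04,0],[0,0,0],120],[[0.224,0.027,0],[0,0,0],120],[[0,0,0.1],[0,0,0],120],[[0,0,0.12],[0,0,0],120],[[0,0,0],[0,0,0],120]]'
python3 - <<'E'
from h import *
to((.577,-.0455,.098))
snap("side","pics/s3.png",(250,110,370,200),6)
E
```

```text
time: 8.78
ee_pos: [0.5753, -0.0439, 0.1647]
orientation: [-179.9, -0.0, 104.0]
ft_force: [0.3, -0.3, 0.7]
opening: 0.0454
grip_force: 0.0
t 8.775 pos [ 0.5753 -0.0439  0.1647] rpy [-1.7986e+02 -4.0000e-02  1.0402e+02] F [ 0.3 -0.3  0.7] open 0.0454 q [-4.4 23.1  0.  67.1 -0.  71.6]
shift units [-0.0171  0.0114  0.5555]
```

View pics/s3.png

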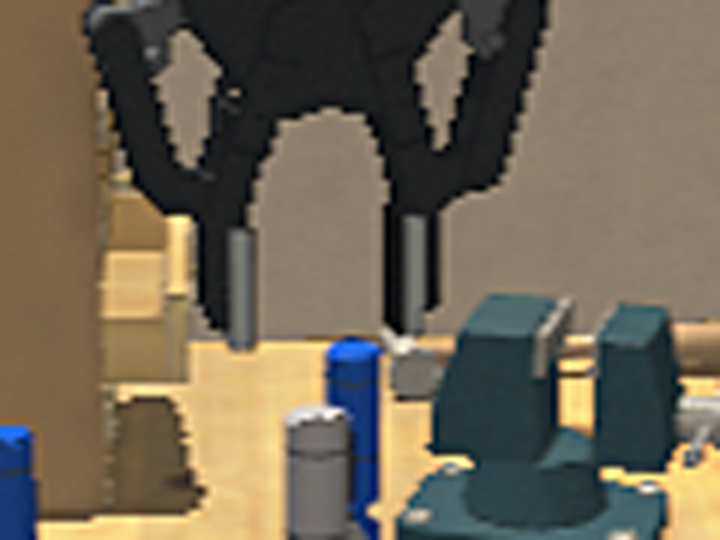

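The grey punch head (319,415) lies between the fingers (midpoint about 322). I descend, then close in stages and feel for contact.

```bash
python3 -m inch '[[[-0.017,0.011,0.1],[0,0,0],120],[[0,0,0.2],[0,0,0],120],[[0,0,0.18],[0,0,0],120],[[0,0,0.075],[0,0,0],120],[[0,0,0],[0,0,0],180],[[0,0,0],[0,0,0],183],[[0,0,0],[0,0,0],183]]';python3 -m inch '[[[0,0,0],[0,0,0],186],[[0,0,0],[0,0,0],186]]';python3 -m inch '[[[0,0,0],[0,0,0],189],[[0,0,0],[0,0,0],189]]'; python3 -c "
from h import *
to((.577,-.0455,.098))"
```

```text
time: 9.7
ee_pos: [0.5784, -0.0451, 0.1003]
orientation: [179.9, 0.0, 104.1]
ft_force: [-0.4, 0.1, 0.3]
opening: 0.0243
grip_force: 0.1
time: 9.95
ee_pos: [0.5781, -0.0451, 0.0998]
orientation: [180.0, 0.0, 104.1]
ft_force: [0.1, 0.2, 1.0]
opening: 0.0229
grip_force: 0.1
time: 10.2
ee_pos: [0.578, -0.0451, 0.0996]
orientation: [-180.0, -0.0, 104.1]
ft_force: [0.2, 0.1, -0.6]
opening: 0.0223
grip_force: 0.2
t 10.2 pos [ 0.578  -0.0451  0.0996] rpy [-179.99   -0.    104.06] F [ 0.2  0.1 -0.6] open 0.0223 q [-4.5 25.6 -5.9 58.5 -0.  71.5]
shift units [-0.0016 -0.0087  0.0131]
```

```bash
python3 -m inch '[[[0,0,0],[0,0,0],191],[[0,0,0],[0,0,0],191]]';python3 -m inch '[[[0,0,0],[0,0,0],193],[[0,0,0],[0,0,0],193]]';python3 -m inch '[[[0,0,0],[0,0,0],195],[[0,0,0],[0,0,0],195]]'
```

```text
time: 10.45
ee_pos: [0.578, -0.0451, 0.0996]
orientation: [-180.0, 0.0, 104.1]
ft_force: [-0.7, 0.3, 0.7]
opening: 0.0216
grip_force: 0.2
time: 10.7
ee_pos: [0.5779, -0.0451, 0.0996]
orientation: [-180.0, -0.0, 104.1]
ft_force: [-1.8, -1.3, 0.9]
opening: 0.0207
grip_force: 0.6
time: 10.95
ee_pos: [0.5778, -0.0451, 0.0996]
orientation: [-180.0, 0.0, 104.1]
ft_force: [-2.7, -0.4, 2.6]
opening: 0.0201
grip_force: 4.1
```

```bash
python3 -m inch '[[[0,-0.005,0],[0,0,0],195],[[0,0,0],[0,0,0],195]]';python3 -m inch '[[[0,0,0],[0,0,0],205],[[0,0,0],[0,0,0],220],[[0,0,0],[0,0,0],220]]'; python3 -c "
from h import *
s=sense();print(s['wrist_torque'],s['ee_pos'],s['orientation'])"
```

```text
time: 11.2
ee_pos: [0.5775, -0.0452, 0.0996]
orientation: [180.0, -0.0, 104.1]
ft_force: [-1.5, -0.5, 1.0]
opening: 0.0199
grip_force: 2.8
time: 11.58
ee_pos: [0.5773, -0.0453, 0.0997]
orientation: [-180.0, 0.0, 104.1]
ft_force: [-3.6, -0.8, 6.0]
opening: 0.0186
grip_force: 58.3
[-0.19436289  1.14748489  0.00264314] [ 0.5772629  -0.04527532  0.09970376] [-1.79986697e+02  2.55859009e-03  1.04054572e+02]
```

```bash
python3 -m inch '[[[0,-0.003,-0.01],[0,0,0],220],[[0,0,-0.015],[0,0,0],220],[[0,0,0],[0,0,0],220]]'; python3 -c "
from h import *
s=sense();print(s['wrist_torque'],s['ee_pos'],s['orientation'])"
```

```text
time: 11.95
ee_pos: [0.5772, -0.0453, 0.1027]
orientation: [180.0, 0.0, 104.1]
ft_force: [-0.6, -0.3, -3.4]
opening: 0.0183
grip_force: 58.5
[ 0.04418281 -0.0346487   0.01222232] [ 0.57723777 -0.04526585  0.10267082] [1.79982164e+02 1.18839545e-03 1.04060313e+02]
```

```bash
python3 -m inch '[[[0,0,-0.02],[0,0,0],220],[[0,0,-0.02],[0,0,0],220],[[0,0,-0.02],[0,0,0],220],[[0,0,-0.02],[0,0,0],220],[[0,0,0],[0,0,0],220]]'; python3 -c "
from h import *
s=sense();print(s['wrist_torque'],s['ee_pos'],s['orientation'])"
```

```text
time: 12.58
ee_pos: [0.5772, -0.0453, 0.1124]
orientation: [180.0, 0.0, 104.1]
ft_force: [0.5, -1.6, -3.2]
opening: 0.0187
grip_force: 58.5
[-0.00725201 -0.02360817 -0.03741369] [ 0.57721069 -0.04531686  0.11243662] [1.79979001e+02 7.20290306e-03 1.04057673e+02]
```

```bash
python3 -m inch '[[[0,0,-0.02],[0,0,0],220],[[0,0,-0.02],[0,0,0],220],[[0,0,-0.02],[0,0,0],220],[[0,0,-0.02],[0,0,0],220],[[0,0,-0.02],[0,0,0],220],[[0,0,0],[0,0,0],220],[[0,0,0],[0,0,0],220],[[0,0,0],[0,0,0],220]]'
python3 - <<'E'
from h import *
s=sense();print(s['wrist_torque'],s['ee_pos'],s['orientation'],s['qvel'].round(2))
snap("side","pics/s4.png",(250,130,370,220),6)
E
```

```text
time: 13.58
ee_pos: [0.577, -0.0453, 0.1241]
orientation: [-180.0, -0.0, 104.1]
ft_force: [0.0, 0.1, -3.6]
opening: 0.0192
grip_force: 58.5
[0.00430244 0.03490564 0.00902964] [ 0.57698802 -0.04529709  0.12406563] [-1.79986828e+02 -3.29735679e-03  1.04057643e+02] [-0.04  0.04  0.06  0.04 -0.03 -0.02]
```

View pics/s4.png

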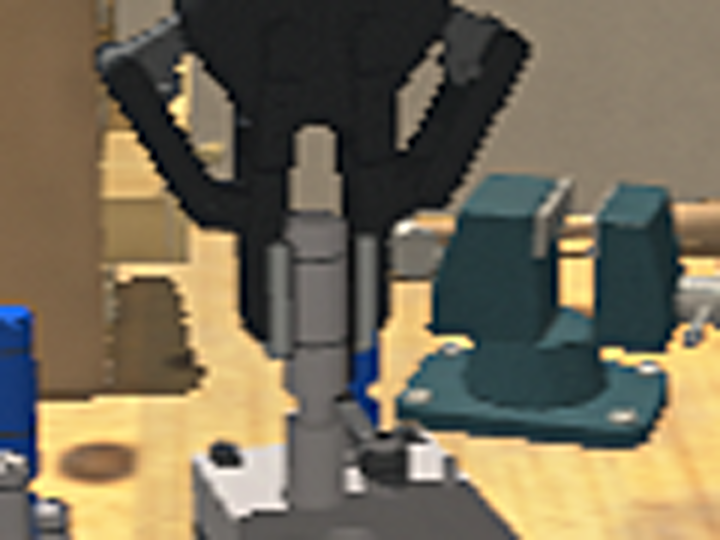

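The punch is held upright between the pads and its head is at about (317,218). I check the rise against the calibration.

Run:
```python
from h import *
c=read_camera("side")
for z in(.12,.144,.145): print(z,proj(c,(.577,-.0453,z)))
print("seen",(317.5/6-.5+250, 218.5/6-.5+130),"before",402.5/5.5-.5+230,107.5/5.5-.5+160)
```

```text
0.12 [302.0793014  178.04653567]
0.144 [302.04814524 165.5772694 ]
0.145 [302.04683304 165.05210088]
seen (302.4166666666667, 165.91666666666666) before 302.6818181818182 179.04545454545456
```

The head rose 13.1 px, about 25 mm. Side force is near zero, the wrist carries only the punch's weight, and everything is still. I hand it in.

```bash
python3 -c "
from rig import sign_off
print(sign_off())"
```

```text
the job is handed in; nothing more can be done
None
```

The keeper is on its open stop, and the gripper is holding the large punch upright and still about 25 mm up, with its end still in the guide plate; the job was handed in at about 13.7 s.

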